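# Index the tile cutter's fence to the next stop hole

## Task

The tile cutter's swivelling fence is locked square by its spring index pin. Draw the pin by its knob, swing the fence clockwise (seen from above) to the very next hole, where the adjustable stop is clamped, let the pin drop fully home in it and let go. Go gently: do not jam the pin sideways in its holes or press it hard on the quadrant, and leave the other things on the bench and on the cutter where they are.

Things in the scene. Friction and masses are not known exactly. Their poses are not given: they have to be found in the camera images.
- cutter: rail tile cutter, fixed to the bench: grey bed 300 (its x) x 640 (its y) mm, working level 30 mm above the bench; two steel rails along its y, 100 mm high, over the cut line; a carriage with a lever handle (top 200 mm high) parked towards +y. Origin: centre of its underside; x points away from the robot at yaw 0, z up
- quadrant: flat curved aluminium plate fixed on the bed about the pivot, top 30 mm above the bench. A level steel track, 16 mm wide, 165 mm from the pivot, runs round it; the pin's round tip can rest and slide on it. Three holes in the track, each 11 mm along it, 8 mm deep: at fence 0, at the adjustable stop, and at 1.178 rad (not wanted). Origin: pivot axis, bench height
- square_hole (a point): centre of the mouth of the first hole (fence at 0). The next hole, the adjustable stop's, lies clockwise of it, somewhere between 0.419 and 0.750 rad (24 to 43 degrees) round the pivot: set anew each time and not measured, to be seen or felt. A small dark lug with a screw juts out of the quadrant's outer edge at that hole's angle
- pivot (a point): point on the fence's vertical pivot axis, 93 mm above the bench, the same height as knob with the pin home
- fence (a joint): angle of the fence, rad: 0 = square, pin in the first hole; grows clockwise seen from above, up to 1.25. The fence is a flat bar 16 mm wide, top 56 mm above the bench, reaching 215 mm from the pivot; friction holds it where it is left; about 2 N at the knob moves it, 4 N with the pin dragging on the track
- knob (a point): centre of the plunger's round black knob, where it is gripped: 26 mm diameter, 23 mm tall (12 mm below this point to 11 mm above), upright, 165 mm from the pivot on the fence; it rises and sinks with the pin and swings with the fence. Under it a 20 mm round steel barrel tops out 71 mm above the bench
- plunger (a joint): how far the knob and pin are drawn up, m: 0 = fully home in a hole, about 0.007 = tip resting on the track, 0.013 = upper end stop. A spring pulls it down with about 6 N at home, 10 N at the end stop
- index_pin: the steel pin under the knob, 9 mm diameter with a round tip, about 1 mm play on each side in a hole; it moves with the knob. Hidden in the fence. Origin: on the pin's axis, at bench height when home
- tile: blue-and-yellow patterned tile, 150 x 150 x 8 mm, lying on the cutter's side table; origin at the centre of its underside
- float: white plastic grout float, 280 x 115 mm, 70 mm high; origin at the centre of its underside
- jar: amber glass jar, 68 mm diameter, 85 mm high; origin at the centre of its underside
- bolster: steel bolster chisel, 250 mm long, 75 mm wide blade, lying along its x; origin below its middle
- scraper: black silicone scraper, about 170 mm long, 100 mm wide blade, lying along its x; origin below its middle
- pencil: flat carpenter's pencil, 170 mm long, lying along its x; origin at the centre of its underside

How it is judged:
By the outcome, as a careful person would: the job done as asked, in the order asked, and still so for the second after the job is handed in, with the robot touching nothing.
It also fails if it takes over 42 s, if anything falls off the work surface, if the arm or the gripper's body presses on something with over 40 N, if the wrist force passes 120 N, or if a joint passes its speed limit or range.

## Robot

A 7-joint arm with a two-finger parallel gripper is mounted at the origin on the work surface. World frame = base frame: x ahead of the robot, y to its left, z up, the work surface at z = 0. Lengths are in m, angles in rad, forces in N, time in s.
With the tool pointing down it reaches from about 0.35 to 0.775 m from the base axis. Payload 3.1 kg.
Tool frame: the origin (TCP) lies midway between the tips of the shut fingers; the grasp point (between the pads) lies r.hold_point_z behind it (r.hold_point_z is the distance from the TCP to the grasp point, in m); z points along the fingers, y is the line along which they close (so a half turn about z gives the same grasp; the last joint's range is limited). The gripper opens to 85 mm and grips with 20 to 120 N. Pads are 22 mm wide; open, the fingers measure 114 mm over their backs; the gripper's body (76 mm by 85 mm) begins 54 mm behind the grasp point. The pads swing forward as they close: fully open they stand 13 mm farther back than shut.
Start: joints at [1.184, 0.311, 0.014, 1.512, -0.004, 1.319, -0.027], TCP at [0.186, -0.518, 0.231] pointing down, gripper open.
Joint ranges: [-2.7, 2.7], [-0.3, 1.91], [-1.27, 1.3], [0.12, 2.57], [-1.44, 4.58], [0.2, 2.03], [-3.05, 3.05]. Speed limits (rad/s): [2.79, 2.79, 3.14, 3.14, 3.14, 3.14, 3.14].

## Interface

Orientations are given as a unit quaternion [w, x, y, z].
In Python, from station import r, viewer, finish_job gives the robot as it stands.
- The arm moves only by the tool arm_command, never from a script. Its argument "motion" is a list that holds one entry, the list of rows, each a list of 7 numbers: the shift along the tool's x, y, z in cm, then the turn, a rotation vector about the tool's x, y, z in degrees, then the opening, from 0 (shut) to 1 (fully open). A call has 1 to 8 rows; each row shifts and turns the commanded pose from where the row before left it, along the tool's axes as they then stand; what a row does not reach is not made up. A row lasts 1/8 s, in which the tool goes at most 62.5 mm and 10.7 degrees, less where a joint would pass 70% of its speed; a pose out of reach is approached as far as the arm can. A call with a gripper value outside its range is refused whole. The fingers move at their own pace and stop on an object; "grip_force" is the grip in N (left out, the last holds). Time passes only in rows, so rows that do not move let the fingers close. It gives the time, the measured TCP pose, the force, the opening and the grip force at its end, in the units of the state.
- r.read_state(): the state, without advancing time (a new reading comes with each control period).
- viewer.camera(name): name is "scene" or "top" or "wrist"; returns a dict with "image" (400x640x3 uint8, blue, green, red), "camera_matrix" (3x3 intrinsics, pixels), "pose" (4x4, takes a point from camera to world coordinates). Camera axes: x right, y up, looking along -z (the intrinsics and any distortion apply to the point x, -y, -z); pixel columns grow to the right and rows downward; lengths in m; the calibration is good to about 2 mm. A picture is of the moment at which its call begins. There is no depth.
- finish_job(): hands the job in; it is judged then, once.
The state is a dict: "time_s": time; "qpos": joint angles; "joint_vel": joint speeds; "effort": joint torques, N m; "tool_pos": TCP position; "eef_rot": TCP orientation; "wrist_force": force on the tool from outside, world axes, zero at the start; "ft_torque": the same for the moment, N m; "width": finger opening in m; "grasp_force": force on a finger pad.
Only numpy, scipy, OpenCV 4.12 (cv2) and the standard library are available. Lean on these libraries where they do the work, as an engineer would, in place of code of your own. Each camera call takes 0.05 s, during which the arm holds its last target. There are 200 camera calls.

## Working session

There is one attempt and no reset: what is moved stays moved. The work goes in short steps, Python scripts to look and compute and a tool call to move; the robot and the scene stay as the last step left them, time stands still between calls to the robot, and variables do not carry over. Pictures are saved under pics/ and viewed, at most 10 in all, crops included, and the job is handed in when it is done.

Besides the shell and the picture viewer there is one more tool, called by a JSON object that holds its "op" and its "data", one argument or row to a line. arm_command: Moves the arm, as the interface text tells. Its arguments: {"type":"object","properties":{"motion":{"type":"array","items":{"type":"array","items":{"type":"array","items":{"type":"number"}}}},"grip_force":{"type":"number"}},"required":["motion"]}

```bash
mkdir -p pics
python3 - <<'E'
from station import r, viewer
import cv2, numpy as np
s=r.read_state(); print({k:np.round(v,3).tolist() for k,v in s.items()}, r.hold_point_z)
for n in ("scene","top"):
    c=viewer.camera(n); cv2.imwrite(f"pics/{n}0.png",c["image"]); np.savez(n,K=c["camera_matrix"],P=c["pose"]); print(n,np.round(c["camera_matrix"],1).tolist(),np.round(c["pose"],3).tolist(),[k for k in c])
E
```

```text
{'time_s': 0.0, 'qpos': [1.184, 0.312, 0.014, 1.513, -0.004, 1.319, -0.027], 'joint_vel': [0.0, 0.0, -0.0, -0.0, -0.0, -0.001, 0.001], 'effort': [0.0, -37.991, 0.146, -23.059, 0.012, 0.014, 0.0], 'tool_pos': [0.186, -0.517, 0.23], 'eef_rot': [-0.001, 0.985, 0.172, -0.0], 'wrist_force': [0.435, -0.28, 0.099], 'ft_torque': [0.07, 0.024, -0.01], 'grasp_force': 0.0, 'width': 0.086} 0.0187
scene [[448.9, 0.0, 318.4], [0.0, 448.9, 195.8], [0.0, 0.0, 1.0]] [[-0.414, -0.769, 0.487, 1.365], [0.91, -0.343, 0.232, 0.41], [-0.011, 0.54, 0.842, 1.536], [0.0, 0.0, 0.0, 1.0]] ['image', 'camera_matrix', 'pose']
top [[411.2, 0.0, 315.0], [0.0, 411.2, 195.5], [0.0, 0.0, 1.0]] [[-0.008, 0.986, -0.167, 0.33], [-1.0, -0.006, 0.009, 0.023], [0.008, 0.167, 0.986, 1.336], [0.0, 0.0, 0.0, 1.0]] ['image', 'camera_matrix', 'pose']
```

View pics/top0.png

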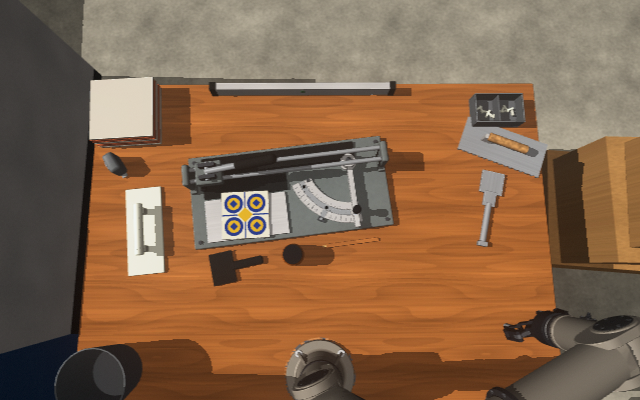

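View pics/scene0.png

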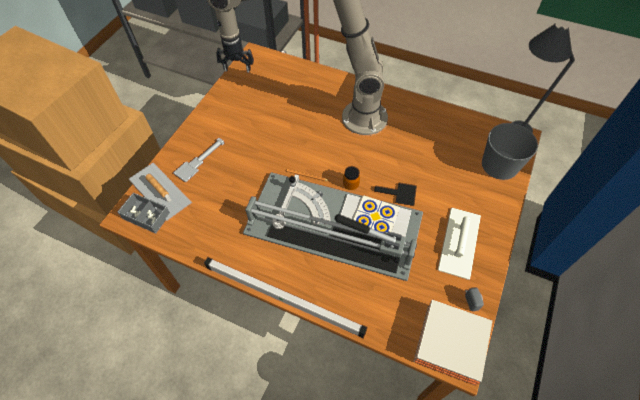

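The top view shows the knob near (356,209), the pivot near (348,160) and the lug near (321,218). I'll zoom in.

```bash
python3 - <<'E'
import cv2
a=cv2.imread("pics/top0.png")[140:235,280:400]; cv2.imwrite("pics/t1.png",cv2.resize(a,None,fx=6,fy=6,interpolation=cv2.INTER_CUBIC))
E
cat > h.py <<'E'
import numpy as np
def ray(n,u,v,z,K=None,P=None):
    if K is None:
        d=np.load(n+".npz");K,P=d["K"],d["P"]
    x=np.linalg.solve(K,[u,v,1]); d=P[:3,:3]@[x[0],-x[1],-x[2]]; o=P[:3,3]
    return o+d*(z-o[2])/d[2]
E
```

```text
(no output)
```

View pics/t1.png

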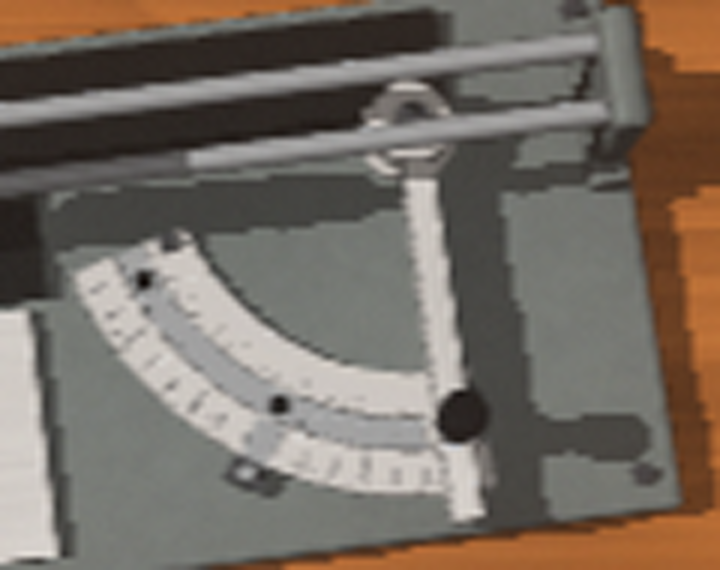

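The crop shows the knob at crop (462,415), the stop hole at (279,404), the far hole at (144,279) and the pivot around (408,130).

Run:
```python
from h import *
from scipy.optimize import least_squares
f=lambda u,v,z:ray("top",280+(u+.5)/6-.5,140+(v+.5)/6-.5,z)[:2]
k=f(462,415,.102);h1=f(279,404,.029);h2=f(144,279,.029);pv=f(408,130,.06);print(k,h1,h2,pv,[np.linalg.norm(q-pv) for q in(k,h1,h2)])
# params pivot, ang0, stop
pt=lambda p,a:p[:2]+.165*np.array([np.cos(p[2]-a),np.sin(p[2]-a)])
s=least_squares(lambda p:np.r_[pt(p,0)-k,pt(p,p[3])-h1,pt(p,1.178)-h2],[*pv,-3.0,.6])
print(s.x,s.fun*1e3,pt(s.x,0),pt(s.x,s.x[3]))
```

```text
[ 0.49788709 -0.11403147] [ 0.51439703 -0.0242893 ] [0.58292695 0.04770972] [ 0.65684961 -0.0936626 ] [np.float64(0.160262207487344), np.float64(0.15844681228306084), np.float64(0.15953272980732458)]
[ 0.662026   -0.09708648 -3.03656453  0.56314775] [ 0.04812477 -0.35280336 -0.35717189  0.1761212   0.30904713  0.17668215] [ 0.49793521 -0.11438428] [ 0.51403986 -0.02411318]
```

{"op": "arm_command", "data": {
  "motion": [
    [[4.3, -2.7, 0, 0, 0, 0, 0.6], [4.3, -2.7, 0, 0, 0, 0, 0.6], [4.3, -2.7, 0, 0, 0, 0, 0.6], [4.3, -2.7, 0, 0, 0, 0, 0.6], [4.3, -2.7, 0, 0, 0, 0, 0.6], [4.3, -2.7, 0, 0, 0, 0, 0.6], [4.3, -2.7, 0, 0, 0, 0, 0.6], [4.3, -2.7, 0, 0, 0, 0, 0.6]]
  ]
}}

```text
time_s: 1.1
tool_pos: [0.4371, -0.1967, 0.231]
eef_rot: [-0.0, 0.985, 0.171, -0.0]
wrist_force: [0.1, -0.4, 0.4]
width: 0.0515
grasp_force: 0.0
```

{"op": "arm_command", "data": {
  "motion": [
    [[4.3, -2.7, 0, 0, 0, 0, 0.6], [4.3, -2.7, 0, 0, 0, 0, 0.6], [0, 0, 0, 0, 0, 7, 0.6], [0, 0, 0, 0, 0, 6.8, 0.6], [0, 0, 0, 0, 0, 0, 0.6], [0, 0, 0, 0, 0, 0, 0.6]]
  ]
}}

```text
time_s: 1.85
tool_pos: [0.4991, -0.1183, 0.231]
eef_rot: [-0.0, 0.999, 0.053, -0.0]
wrist_force: [0.4, -1.2, 0.3]
width: 0.0513
grasp_force: 0.0
```

{"op": "arm_command", "data": {
  "motion": [
    [[-0.1, -0.4, 4, 0, 0, 0, 0.6], [0, 0, 4, 0, 0, 0, 0.6], [0, 0, 0, 0, 0, 0, 0.6]]
  ]
}}

```text
time_s: 2.22
tool_pos: [0.4948, -0.1141, 0.1484]
eef_rot: [-0.001, 0.999, 0.052, -0.004]
wrist_force: [-0.2, 0.5, 0.8]
width: 0.0511
grasp_force: 0.0
```

Run:
```python
from station import r, viewer
import cv2, numpy as np
for n in ("wrist","top"):
    c=viewer.camera(n); cv2.imwrite(f"pics/{n}1.png",c["image"]); np.savez(n,K=c["camera_matrix"],P=c["pose"])
print(r.read_state()["tool_pos"],np.round(np.load("wrist.npz")["P"],3).tolist())
```

```text
[ 0.49848748 -0.11453101  0.15222438] [[0.104, 0.939, 0.329, 0.578], [-0.995, 0.099, 0.031, -0.107], [-0.003, -0.33, 0.944, 0.29], [0.0, 0.0, 0.0, 1.0]]
```

View pics/wrist1.png

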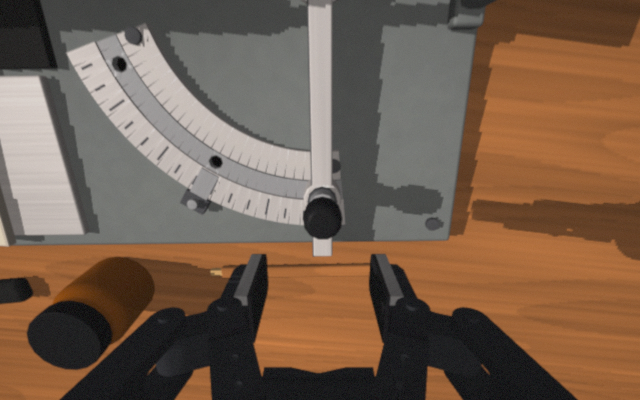

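The wrist view shows the knob top at (322,216), the stop hole at (216,161) and the far hole at (120,64). The fingers straddle the knob's column.

Run:
```python
from h import *
from scipy.optimize import least_squares
f=lambda u,v,z:ray("wrist",u,v,z)[:2]
k=f(322,216,.103);h1=f(216,161.5,.029);h2=f(120,64,.029);print(k,h1,h2)
pt=lambda p,a:p[:2]+.165*np.array([np.cos(p[2]-a),np.sin(p[2]-a)])
s=least_squares(lambda p:np.r_[pt(p,0)-k,pt(p,p[3])-h1,pt(p,1.178)-h2],[.66,-.095,-3.0,.6])
print(s.x,s.fun*1e3,pt(s.x,0),pt(s.x,s.x[3]))
```

```text
[ 0.50382595 -0.11605854] [ 0.51393809 -0.0263514 ] [0.58179582 0.04600048]
[ 0.66580264 -0.09427249 -3.00134184  0.56081361] [-1.40316643 -1.2795376   1.24276524 -0.55583439  0.16040119  1.83537199] [ 0.50242278 -0.11733808] [ 0.51518085 -0.02690723]
```

{"op": "arm_command", "data": {
  "motion": [
    [[0, 0, 3.6, 0, 0, 0, 0.6], [0, 0, 3, 0, 0, 0, 0.6], [0, 0, 0.9, 0, 0, 0, 0.6], [0, 0, 0, 0, 0, 0, 0.6], [0, 0, 0, 0, 0, 0, 0.6]]
  ]
}}

```text
time_s: 2.95
tool_pos: [0.4996, -0.1146, 0.0781]
eef_rot: [0.001, 0.999, 0.052, 0.002]
wrist_force: [0.8, -0.1, -0.1]
width: 0.0514
grasp_force: 0.0
```

{"op": "arm_command", "data": {
  "motion": [
    [[0, 0, 0, 0, 0, 0, 0.4], [0, 0, 0, 0, 0, 0, 0.34], [0, 0, 0, 0, 0, 0, 0.3], [0, 0, 0, 0, 0, 0, 0.25], [0, 0, 0, 0, 0, 0, 0.2], [0, 0, 0, 0, 0, 0, 0.2], [0, 0, 0, 0, 0, 0, 0.2]]
  ],
  "grip_force": 35
}}

```text
time_s: 3.82
tool_pos: [0.4986, -0.115, 0.0771]
eef_rot: [0.001, 0.999, 0.052, 0.001]
wrist_force: [-0.0, -1.7, 6.5]
width: 0.0255
grasp_force: 34.1
```

{"op": "arm_command", "data": {
  "motion": [
    [[0, 0, -0.3, 0, 0, 0, 0.2], [0, 0, -0.3, 0, 0, 0, 0.2], [0, 0, -0.3, 0, 0, 0, 0.2], [0, 0, -0.15, 0, 0, 0, 0.2], [0, 0, 0, 0, 0, 0, 0.2], [0, 0, 0, 0, 0, 0, 0.2]]
  ]
}}

```text
time_s: 4.58
tool_pos: [0.4983, -0.1142, 0.0858]
eef_rot: [-0.0, 0.999, 0.052, 0.0]
wrist_force: [5.6, -2.3, -9.1]
width: 0.0248
grasp_force: 34.8
```

{"op": "arm_command", "data": {
  "motion": [
    [[0, 0, -0.15, 0, 0, 0, 0.2], [0, 0, 0, 0, 0, 0, 0.2], [0.01, -0.576, 0, 0, 0, 2, 0.2], [0.01, -0.576, 0, 0, 0, 2, 0.2], [0.01, -0.576, 0, 0, 0, 2, 0.2], [0.01, -0.576, 0, 0, 0, 2, 0.2], [0, 0, 0, 0, 0, 0, 0.2]]
  ]
}}

```text
time_s: 5.45
tool_pos: [0.4975, -0.0903, 0.0872]
eef_rot: [-0.001, 1.0, -0.018, 0.0]
wrist_force: [4.5, -0.5, -8.7]
width: 0.0248
grasp_force: 34.9
```

{"op": "arm_command", "data": {
  "motion": [
    [[0.01, -0.576, 0, 0, 0, 2, 0.2], [0.01, -0.576, 0, 0, 0, 2, 0.2], [0.01, -0.576, 0, 0, 0, 2, 0.2], [0.01, -0.576, 0, 0, 0, 2, 0.2], [0.01, -0.576, 0, 0, 0, 2, 0.2], [0.01, -0.576, 0, 0, 0, 2, 0.2], [0.01, -0.576, 0, 0, 0, 2, 0.2], [0.01, -0.576, 0, 0, 0, 2, 0.2]]
  ]
}}

```text
time_s: 6.45
tool_pos: [0.505, -0.0467, 0.087]
eef_rot: [0.0, 0.988, -0.157, -0.0]
wrist_force: [5.4, -3.6, -10.0]
width: 0.0247
grasp_force: 35.0
```

{"op": "arm_command", "data": {
  "motion": [
    [[0.01, -0.576, 0, 0, 0, 2, 0.2], [0.01, -0.576, 0, 0, 0, 2, 0.2], [0, 0, 0, 0, 0, 0, 0.2], [0, 0, 0, 0, 0, 0, 0.2]]
  ]
}}

```text
time_s: 6.95
tool_pos: [0.5091, -0.035, 0.087]
eef_rot: [-0.0, 0.982, -0.191, -0.0]
wrist_force: [6.2, -1.3, -10.0]
width: 0.0246
grasp_force: 35.0
```

Run:
```python
from station import r, viewer
import cv2, numpy as np
for n in ("wrist","top"):
    c=viewer.camera(n); cv2.imwrite(f"pics/{n}2.png",c["image"]); np.savez(n,K=c["camera_matrix"],P=c["pose"])
a=cv2.imread("pics/top2.png")[150:230,290:390]; 
cv2.imwrite("pics/m2.png",cv2.imread("pics/wrist2.png"))
s=r.read_state();t=s["tool_pos"][:2]
for p in((.662026,-.09708648,-3.03656),(.6658,-.09427,-3.0013)):
    d=t-np.array(p[:2]);print(np.linalg.norm(d),np.degrees((p[2]-np.arctan2(d[1],d[0])+np.pi)%(2*np.pi)-np.pi))
print(s["tool_pos"],s["eef_rot"],s["wrist_force"])
```

```text
0.1650031585396023 28.097797919118115
0.16749012059733137 28.739805017691427
[ 0.50912405 -0.035062    0.08703538] [-2.40670894e-04  9.81548220e-01 -1.91214544e-01 -1.81632740e-04] [ 5.04981508 -0.77948903 -9.06212977]
```

View pics/wrist2.png

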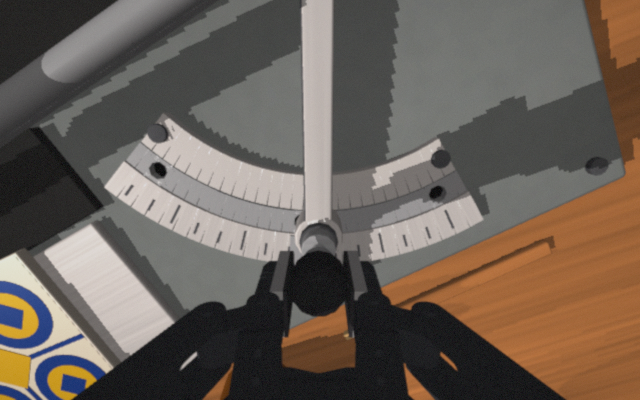

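The wrist view shows the fence short of the stop hole, which just peeks out left of it at (299,221). I'll lower almost to the track, loosen the grip, and drag slowly into the hole.

{"op": "arm_command", "data": {
  "motion": [
    [[0.005, -0.288, 0, 0, 0, 1, 0.2], [0, 0, 0.12, 0, 0, 0, 0.2], [0, 0, 0.12, 0, 0, 0, 0.2], [0, 0, 0, 0, 0, 0, 0.2], [0, 0, 0, 0, 0, 0, 0.35], [0, 0, 0, 0, 0, 0, 0.35], [0, 0, 0, 0, 0, 0, 0.35]]
  ]
}}

```text
time_s: 7.92
tool_pos: [0.51, -0.0321, 0.0862]
eef_rot: [-0.0, 0.98, -0.199, -0.0]
wrist_force: [0.6, 0.7, 0.3]
width: 0.0301
grasp_force: 0.0
```

{"op": "arm_command", "data": {
  "motion": [
    [[0, -0.1, 0, 0, 0, 0.35, 0.35], [0, -0.1, 0, 0, 0, 0.35, 0.35], [0, -0.1, 0, 0, 0, 0.35, 0.35], [0, -0.1, 0, 0, 0, 0.35, 0.35], [0, -0.1, 0, 0, 0, 0.35, 0.35], [0.01, -0.1, 0, 0, 0, 0.35, 0.35], [0.01, -0.1, 0, 0, 0, 0.35, 0.35]]
  ]
}}

```text
time_s: 8.8
tool_pos: [0.5114, -0.0308, 0.0858]
eef_rot: [0.003, 0.975, -0.222, -0.001]
wrist_force: [-4.2, -8.8, 4.5]
width: 0.03
grasp_force: 4.9
```

{"op": "arm_command", "data": {
  "motion": [
    [[0.01, -0.07, 0, 0, 0, 0.2, 0.35], [0, -0.07, 0, 0, 0, 0.2, 0.35]]
  ]
}}

```text
time_s: 9.05
tool_pos: [0.5116, -0.0308, 0.0857]
eef_rot: [0.004, 0.974, -0.226, -0.002]
wrist_force: [-6.2, -10.4, 5.3]
width: 0.0297
grasp_force: 5.7
```

Run:
```python
from station import r, viewer
import cv2, numpy as np
c=viewer.camera("wrist"); cv2.imwrite("pics/wrist3.png",c["image"]); np.savez("wrist",K=c["camera_matrix"],P=c["pose"])
t=viewer.camera("top")["image"][150:230,290:390]
cv2.imwrite("pics/t3.png",cv2.resize(t,None,fx=4,fy=4,interpolation=cv2.INTER_CUBIC))
w=cv2.resize(c["image"][120:340,180:480],None,fx=2,fy=2,interpolation=cv2.INTER_CUBIC)
cv2.imwrite("pics/w3.png",w)
```

```text
(no output)
```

View pics/w3.png

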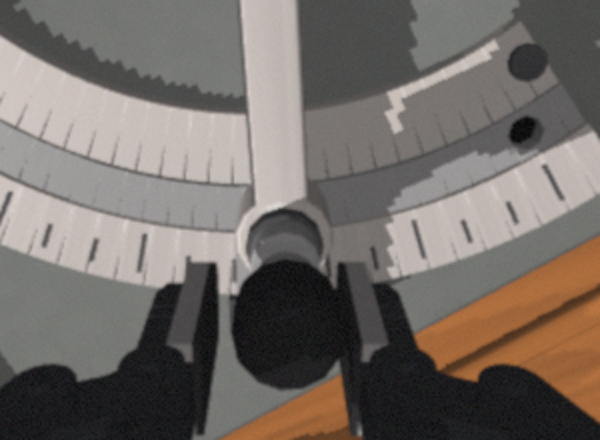

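The view shows the trailing (right) finger touching the knob, and the stop hole now hidden under the fence. I'll compute the fence angle and knob height from it.

Run:
```python
from h import *
from station import r
p=np.array((.662026,-.09708648));a0=-3.03656
def an(q,o=p): d=q-o; return np.linalg.norm(d),np.degrees((a0-np.arctan2(d[1],d[0])+np.pi)%(2*np.pi)-np.pi)
f=lambda u,v,z:ray("wrist",180+u/2,120+v/2,z)[:2]
print("h0",an(f(525,130,.029)))
b1,b2=f(268,0,.056),f(278,190,.056); print("bar",an(b1),an(b2),an(b2,b1))
for z in(.089,.093,.097,.1,.103):print(z,an(f(288,323,z)))
s=r.read_state();print(an(s["tool_pos"][:2]),s["wrist_force"])
```

```text
h0 (np.float64(0.16435396930573284), np.float64(-0.880093703092077))
bar (np.float64(0.09454386865331915), np.float64(28.54857845555663)) (np.float64(0.14823757707761287), np.float64(28.832181843178315)) (np.float64(0.05369690586152309), np.float64(29.331525165454448))
0.089 (np.float64(0.17161375197687156), np.float64(28.550096823369252))
0.093 (np.float64(0.16900686478218008), np.float64(28.53358981550605))
0.097 (np.float64(0.16639999205502548), np.float64(28.51656559861259))
0.1 (np.float64(0.16444484741788146), np.float64(28.503443222552175))
0.103 (np.float64(0.1624897116141274), np.float64(28.490005059289867))
(np.float64(0.16442568160290882), np.float64(29.787253888430428)) [-5.31244362 -8.84723437  4.95470332]
```

{"op": "arm_command", "data": {
  "motion": [
    [[0, 0.21, 0, 0, 0, -0.7, 0.35], [0, 0.21, 0, 0, 0, -0.7, 0.35], [0, 0.21, 0, 0, 0, -0.7, 0.35], [0, 0.21, 0, 0, 0, -0.7, 0.35], [0, 0, 0, 0, 0, 0, 0.35], [0, 0, 0, 0, 0, 0, 0.35]]
  ]
}}

```text
time_s: 9.9
tool_pos: [0.5108, -0.0317, 0.0859]
eef_rot: [-0.001, 0.98, -0.2, 0.0]
wrist_force: [-0.2, 0.0, -0.4]
width: 0.03
grasp_force: 0.0
```

```bash
cat >> h.py <<'E'
def st():
    from station import r
    s=r.read_state(); t=s["tool_pos"]; d=t[:2]-np.array((.662026,-.09708648)); q=s["eef_rot"]
    print("r,ang",np.linalg.norm(d).round(4),np.degrees((-3.03656-np.arctan2(d[1],d[0])+np.pi)%(2*np.pi)-np.pi).round(2),"yaw",np.degrees(2*np.arctan2(q[2],q[1])).round(2),"z",t[2].round(4),"F",s["wrist_force"].round(1),s["width"],s["grasp_force"],"t",s["time_s"])
E
python3 -c "import h;h.st()"
```

```text
r,ang 0.1647 29.4 yaw -23.04 z 0.0859 F [-0.2  0.  -0.4] 0.030024093813096148 0.0 t 9.9
```

{"op": "arm_command", "data": {
  "motion": [
    [[0, 0, 0, 0, 0, 0, 0.3], [0, 0, 0, 0, 0, 0, 0.25], [0, 0, 0, 0, 0, 0, 0.2], [0, 0, 0, 0, 0, 0, 0.2], [0, 0, -0.2, 0, 0, 0, 0.2], [0, 0, -0.2, 0, 0, 0, 0.2], [0, 0, 0, 0, 0, 0, 0.2], [0, 0, 0, 0, 0, 0, 0.2]]
  ]
}}

```text
time_s: 10.9
tool_pos: [0.5102, -0.0329, 0.0892]
eef_rot: [0.0, 0.98, -0.2, -0.0]
wrist_force: [3.6, -3.3, -9.2]
width: 0.0249
grasp_force: 34.8
```

```bash
python3 -c "import h;h.st()"
```

```text
r,ang 0.1648 28.93 yaw -23.1 z 0.0892 F [ 3.6 -3.3 -9.2] 0.02488129632972905 34.846481680870056 t 10.9
```

{"op": "arm_command", "data": {
  "motion": [
    [[0, -0.22, 0, 0, 0, 0.8, 0.2], [0, -0.22, 0, 0, 0, 0.8, 0.2], [0.01, -0.22, 0, 0, 0, 0.8, 0.2], [0.01, -0.22, 0, 0, 0, 0.7, 0.2], [0, 0, 0, 0, 0, 0, 0.2], [0, 0, 0, 0, 0, 0, 0.2]]
  ]
}}

```text
time_s: 11.65
tool_pos: [0.5142, -0.0243, 0.0899]
eef_rot: [-0.0, 0.974, -0.227, -0.0]
wrist_force: [1.5, -1.6, -10.4]
width: 0.0245
grasp_force: 34.9
```

```bash
python3 -c "import h;h.st()"
```

```text
r,ang 0.1648 32.23 yaw -26.19 z 0.0899 F [  1.5  -1.6 -10.4] 0.024484294475395862 34.88881051540375 t 11.65
```

{"op": "arm_command", "data": {
  "motion": [
    [[0, 0, 0.15, 0, 0, 0, 0.2], [0, 0, 0.15, 0, 0, 0, 0.2], [0, 0, 0.15, 0, 0, 0, 0.2], [0, 0, 0, 0, 0, 0, 0.2], [0, 0, 0, 0, 0, 0, 0.2]]
  ]
}}

```text
time_s: 12.28
tool_pos: [0.5141, -0.0243, 0.0854]
eef_rot: [-0.0, 0.974, -0.226, -0.0]
wrist_force: [1.7, 0.5, -8.3]
width: 0.0248
grasp_force: 34.9
```

```bash
python3 -c "import h;h.st()"
```

```text
r,ang 0.1648 32.21 yaw -26.18 z 0.0854 F [ 1.7  0.5 -8.3] 0.024756376112356746 34.93611037731171 t 12.275
```

{"op": "arm_command", "data": {
  "motion": [
    [[0, 0, 0.1, 0, 0, 0, 0.2], [0, 0, 0.1, 0, 0, 0, 0.2], [0, 0, 0, 0, 0, 0, 0.2], [0, 0, 0, 0, 0, 0, 0.2]]
  ]
}}

```text
time_s: 12.78
tool_pos: [0.5142, -0.0244, 0.0834]
eef_rot: [-0.0, 0.974, -0.226, -0.0]
wrist_force: [0.2, 0.4, -8.1]
width: 0.0244
grasp_force: 35.0
```

{"op": "arm_command", "data": {
  "motion": [
    [[0, 0, 0.12, 0, 0, 0, 0.2], [0, 0, 0.12, 0, 0, 0, 0.2], [0, 0, 0.1, 0, 0, 0, 0.2], [0, 0, 0, 0, 0, 0, 0.2], [0, 0, 0, 0, 0, 0, 0.2]]
  ]
}}

```text
time_s: 13.4
tool_pos: [0.5141, -0.0245, 0.08]
eef_rot: [-0.0, 0.974, -0.226, -0.0]
wrist_force: [0.5, 1.6, -6.2]
width: 0.0248
grasp_force: 35.2
```

{"op": "arm_command", "data": {
  "motion": [
    [[0, 0, 0, 0, 0, 0, 0.35], [0, 0, 0, 0, 0, 0, 0.45], [0, 0, 0, 0, 0, 0, 0.6], [0, 0, 0, 0, 0, 0, 0.6], [0, 0, 0, 0, 0, 0, 0.6], [0, 0, 0, 0, 0, 0, 0.6]]
  ]
}}

```text
time_s: 14.15
tool_pos: [0.5142, -0.0247, 0.08]
eef_rot: [0.0, 0.974, -0.227, -0.0]
wrist_force: [-1.3, -0.3, 0.1]
width: 0.0513
grasp_force: 0.0
```

Released. Now I'll retreat straight up and check the knob height.

{"op": "arm_command", "data": {
  "motion": [
    [[0, 0, -2, 0, 0, 0, 0.6], [0, 0, -3, 0, 0, 0, 0.6], [0, 0, -3, 0, 0, 0, 0.6], [0, 0, 0, 0, 0, 0, 0.6], [0, 0, 0, 0, 0, 0, 0.6]]
  ]
}}

```text
time_s: 14.78
tool_pos: [0.5136, -0.0248, 0.1593]
eef_rot: [0.0, 0.974, -0.227, -0.001]
wrist_force: [-0.7, 0.4, 0.1]
width: 0.0512
grasp_force: 0.0
```

Run:
```python
from station import r, viewer
import cv2, numpy as np
c=viewer.camera("wrist"); cv2.imwrite("pics/wrist4.png",c["image"]); np.savez("wrist",K=c["camera_matrix"],P=c["pose"])
import h;h.st()
```

```text
r,ang 0.1654 31.95 yaw -26.19 z 0.1588 F [ 0.2 -0.6 -0. ] 0.05115060482243815 0.0 t 14.825
```

View pics/wrist4.png

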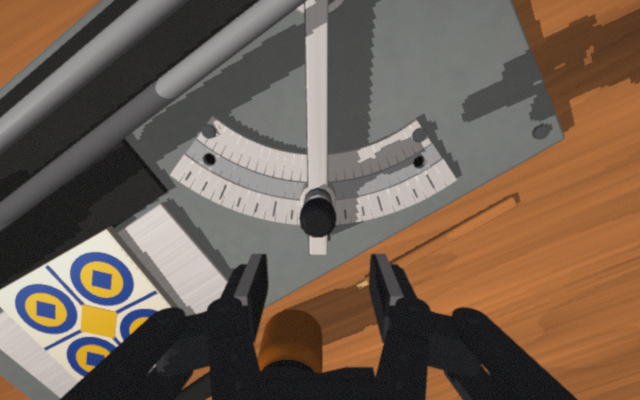

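The knob sits at (317,217), with no hole visible beside the fence. I'll check numerically that it is home, against the first picture.

Run:
```python
from h import *
import cv2
p=np.array((.662026,-.09708648));a0=-3.03656
for f in("wrist1","wrist4"):
    m=(cv2.imread(f"pics/{f}.png").max(2)<50).astype(np.uint8)[180:245,295:350]
    n,l,s,c=cv2.connectedComponentsWithStats(m);i=1+s[1:,4].argmax();print(f,s[i]+[295,180,0,0,0],c[i]+[295,180])
for z in(.093,.1):
    d=ray("wrist",317.5,217,z)[:2]-p;print(z,np.linalg.norm(d),np.degrees(a0-np.arctan2(d[1],d[0]))%360)
```

```text
wrist1 [ 304  198   38   40 1210] [322.60082645 217.90743802]
wrist4 [ 301  198   35   38 1080] [317.81851852 217.05185185]
0.093 0.16455604358561182 31.790264650847178
0.1 0.16177855499061522 31.775956126297103
```

```bash
python3 -c "from station import finish_job; print(finish_job())"
```

```text
the job is handed in; nothing more can be done
None
```

The fence is swung clockwise to the next hole (about 32°) and the pin is fully home in it by the last camera check. The knob is released, the arm is clear and the job is handed in. An earlier try at dragging the pin along the track stuck at about 12 N sideways, so I backed off and lifted it in instead.

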